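# Hang the ear defenders back on the bench stand

## Robot

A 6-joint arm with a two-finger parallel gripper is mounted at the origin on the work surface. World frame = base frame: x ahead of the robot, y to its left, z up, the work surface at z = 0. Lengths are in mm, angles in rad, forces in N, time in s.
With the tool pointing down it reaches from about 375 to 925 mm from the base axis. Payload 5.7 kg.
Tool frame: the origin (TCP) lies at the very end of the fingers, on their centre line; the grasp point (between the pads) lies 19 mm behind it (bot.pinch_z is the distance from the TCP to the grasp point, in mm); z points along the fingers, y is the line along which they close (so a half turn about z gives the same grasp; the last joint's range is limited). The gripper opens to 85 mm and grips with 20 to 120 N. Pads are 22 mm wide; open, the fingers measure 114 mm over their backs; the gripper's body (76 mm by 85 mm) begins 54 mm behind the grasp point. The pads swing forward as they close: fully open they stand 13 mm farther back than shut.
Start: joints at [1.112, 0.359, 1.51, -0, 1.272, -0.115], TCP at [202.232, 564.859, 231.267] pointing down, gripper open.
Joint ranges: [-2.97, 2.97], [-1.01, 2.36], [0.21, 2.38], [-0.96, 4.11], [0.2, 2.71], [-2.98, 2.98]. Speed limits (rad/s): [2.39, 2.39, 3.14, 3.14, 3.14, 3.14].

## Interface

Orientations are given as a rotation vector (axis times angle).
In Python, from cell import bot, viewer, finish_job gives the robot as it stands.
- The arm moves only by the tool arm_command, never from a script. Its argument "steps" is text: rows parted by semicolons, each of 7 numbers parted by spaces: the turn, a rotation vector about the tool's x, y, z in degrees, then the shift along the tool's x, y, z in cm, then the opening, from -1 (shut) to 1 (fully open). In form: ax ay az x y z jaw; .... A call has 1 to 12 rows; each row shifts and turns the commanded pose from where the row before left it, along the tool's axes as they then stand; what a row does not reach is not made up. A row lasts 1/12 s, in which the tool goes at most 41.7 mm and 7.16 degrees, less where a joint would pass 70% of its speed; a pose out of reach is approached as far as the arm can. A call with a gripper value outside its range is refused whole. The fingers move at their own pace and stop on an object; the grip force is fixed at half the most. Time passes only in rows, so rows that do not move let the fingers close. It gives the time, the measured TCP pose, the force, the opening and the grip force at its end, in the units of the state.
- bot.observe(): the state, without advancing time (a new reading comes with each control period).
- viewer.camera(name): name is "side" or "top"; returns a dict with "color" (384x512x3 uint8, red, green, blue), "mtx" (3x3 intrinsics, pixels), "eye" and "attitude" of the camera in the world. Camera axes: x right, y down, z forward; pixel columns grow to the right and rows downward; lengths in mm; the calibration is good to about 2 mm. A picture is of the moment at which its call begins. There is no depth.
- finish_job(): hands the job in; it is judged then, once.
The state is a dict: "clock": time; "q": joint angles; "joint_vel": joint speeds; "effort": joint torques, N m; "tcp_pos": TCP position; "eef_rot": TCP orientation; "force": force on the tool from outside, world axes, zero at the start; "ft_torque": the same for the moment, N m; "grip_width": finger opening in mm; "grip_force": force on a finger pad.
Only numpy, scipy, OpenCV 4.12 (cv2) and the standard library are available. Lean on these libraries where they do the work, as an engineer would, in place of code of your own. Each camera call takes 0.05 s, during which the arm holds its last target. There are 200 camera calls.

## Task

The red ear defenders were left lying on the bench after the fan test. Hang them over the stand's crossbar, square across it and clear of the clamp and the end cap, with the headband's crown on the bar and one cup hanging on each side. Lower them gently until you feel the crown resting on the bar before you let go, then leave them hanging still, with the other things on the bench left where they are.

Things in the scene. Friction and masses are not known exactly. Their poses are not given: they have to be found in the camera images.
- ear_defenders: Rigid black headband, two red cups, 0.16-0.28 kg, 172 mm crown to cup bottoms, 172 wide. z: cups to crown; x: cup to cup; y: square to the headband's plane. Symmetric in x, y. Origin midway between the arms. Cups: z -13 to -101, y +-31, gap between cushions x +-36 mm. Starts lying flat on the bench on its cups' sides, y down, origin 31 mm up, crown towards +y of the world (+-30 deg).
- side_a (a point): Grip place on the headband's straight side arm at x = -78 mm, z = +8 mm of the ear defenders (the arm nearer the robot at the start). The arm is a strip 8 mm thick along x, 24 mm wide along y, bare from z = -13 to +22 mm: below are the cups, above the band curves inwards. Lying, its edge spans 19 to 43 mm above the bench. Axes as the ear defenders'.
- side_b (a point): The same place on the other arm, at x = +78 mm, z = +8 mm of the ear defenders.
- crown (a point): Middle of the padded underside of the headband's crown, which is to rest on the bar: at x = 0, z = +60 mm of the ear defenders, 161 mm above the cup bottoms. The band's top is 11 mm above it; the band is 24 to 28 mm wide along y. Axes as the ear defenders'.
- stand: Stand fixed to the bench: steel foot plate 140 (x) by 190 mm, y -120 to +70, 12 thick; square 25 mm aluminium mast 338 mm tall; grey clamp on it holding a level round aluminium bar 20 mm thick, along the stand's -y at x = 0. Origin on the mast axis at bench height, z up. Bar free from y = -55 (collar) to -262, then a 27 mm end cap to -274 mm, unsupported at that end.
- under_bar (a point): Point on the BENCH straight below the middle of the bar's free stretch (stand y = -160 mm); axes as the stand's, y along the bar towards the mast. It does not tell the bar's height: the clamp is set anew each time with the TOP of the bar anywhere from 180 to 220 mm above the bench, to be felt or seen. The clamp is tight and does not yield to hand force.
- multimeter: Yellow and grey handheld multimeter lying on its back, 85 x 180 x 46 mm, origin at the middle of its underside, long side along y. Leave alone.
- solder_reel: Blue solder reel standing on its flange, 62 mm in diameter, 50 mm tall, origin at the middle of its underside. Leave alone.
- anemometer: White three-cup anemometer head standing upright, 56 mm body, about 150 mm over the cups, 113 mm tall, origin at the middle of its underside. Leave alone.
There are look-alikes about, which are no part of the job. Several things look just like the ear_defenders: the one meant starts farthest from the robot's base.

How it is judged (in metres and radians):
On the way:
1. the crown rests on the crossbar, a cup on each side, while the hand still holds the ear defenders (angle between ear_defenders's own z axis and vertical below 0.3 rad and x of ear_defenders in the frame of stand between -0.022 and 0.022 m and y of ear_defenders in the frame of stand between -0.25 and -0.07 m and height (world z) of ear_defenders above 0.103 m and angle between the x axis of ear_defenders and the x axis of stand, either way round below 0.45 rad and contact force between ear_defenders and stand above 0.4 N and contact force between ear_defenders and the fingers above 0.5 N), for 0.1 s.
At the end, for the whole second after the job is handed in: Ear defenders released and still, hanging on the bar: crown up within 0.3 rad, origin within 22 mm of under the bar and 70 to 250 mm along it from the mast axis, square across within 0.45 rad, over 103 mm above the bench, bar carrying over 0.7 N, slower than 0.04 m/s and 0.5 rad/s (angle between ear_defenders's own z axis and vertical below 0.3 rad and x of ear_defenders in the frame of stand between -0.022 and 0.022 m and y of ear_defenders in the frame of stand between -0.25 and -0.07 m and height (world z) of ear_defenders above 0.103 m and angle between the x axis of ear_defenders and the x axis of stand, either way round below 0.45 rad and contact force between ear_defenders and stand above 0.7 N and linear speed of ear_defenders below 0.04 m/s and angular speed of ear_defenders below 0.5 rad/s); the robot touches nothing.
It fails at once if the ear defenders are pressed or knocked against the stand with more than 35 N (contact force between ear_defenders and stand above 35 N).
It fails at once if the hand or arm bumps the stand with more than 35 N (contact force between the arm and stand above 35 N).
It fails at once if the multimeter is moved more than 25 mm or tipped (distance of multimeter from where it was at the start of the episode above 0.025 m or angle between multimeter's own z axis and vertical above 0.3 rad).
It fails at once if the solder reel is moved more than 25 mm or tipped (distance of solder_reel from where it was at the start of the episode above 0.025 m or angle between solder_reel's own z axis and vertical above 0.3 rad).
It fails at once if the anemometer is moved more than 25 mm or tipped (distance of anemometer from where it was at the start of the episode above 0.025 m or angle between anemometer's own z axis and vertical above 0.3 rad).
It also fails if it takes over 58 s, if anything falls off the work surface, if the arm or the gripper's body presses on something with over 40 N, if the wrist force passes 120 N, or if a joint passes its speed limit or range.

## Working session

There is one attempt and no reset: what is moved stays moved. The work goes in short steps, Python scripts to look and compute and a tool call to move; the robot and the scene stay as the last step left them, time stands still between calls to the robot, and variables do not carry over. Pictures are saved under pics/ and viewed, at most 10 in all, crops included, and the job is handed in when it is done.

Besides the shell and the picture viewer there is one more tool, called after "Emit:" as name(argument=value, ...) on one line, values as JSON. arm_command: Moves the arm, as the interface text tells. Its arguments: {"type":"object","properties":{"steps":{"type":"string"}},"required":["steps"]}

```bash
mkdir -p pics; ls
python3 - <<'E'
from cell import bot,viewer
import cv2,numpy as np
for n in("side","top"):
    c=viewer.camera(n);cv2.imwrite(f"pics/{n}0.png",cv2.resize(c["color"][:,:,::-1],None,fx=1.5,fy=1.5,interpolation=cv2.INTER_CUBIC))
    print(n,c["mtx"],c["eye"],c["attitude"])
print(bot.observe())
E
```

```text
pics
side [[388.56206814   0.         249.72366721]
 [  0.         388.56206814 198.73260177]
 [  0.           0.           1.        ]] [ 223.0565899  -816.87663209  558.2968335 ] [-2.03412546  0.33791708 -0.17772098]
top [[351.71155289   0.         261.65736699]
 [  0.         351.71155289 188.79789163]
 [  0.           0.           1.        ]] [ 374.26454049   63.15871423 1222.94408087] [-2.17136906  2.16699224 -0.14542241]
{'clock': 0.1, 'q': array([ 1.11188978e+00,  3.59435372e-01,  1.51131123e+00,  5.30076736e-05,
        1.27249692e+00, -1.15099993e-01]), 'joint_vel': array([-0.00119228, -0.00188279, -0.00153956,  0.00012077,  0.0010571 ,
        0.00012033]), 'effort': array([ 2.86060085e-04, -5.28649127e+01, -2.79354143e+01, -1.89022257e-04,
        5.10882412e-03, -1.00925945e-05]), 'tcp_pos': array([201.96579859, 564.34944714, 230.5411493 ]), 'eef_rot': array([-5.37329943e-01, -3.09477521e+00,  2.46418030e-03]), 'force': array([-0.87711159, -1.01211139,  0.25252565]), 'ft_torque': array([-0.01648196, -0.00073249, -0.00321571]), 'grip_force': 0.0, 'grip_width': 85.7759805986195}
```

View pics/side0.png

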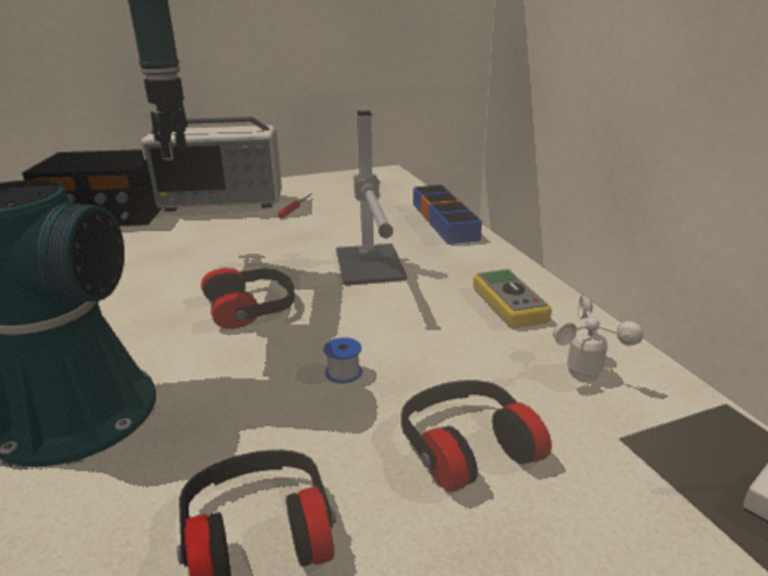

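View pics/top0.png

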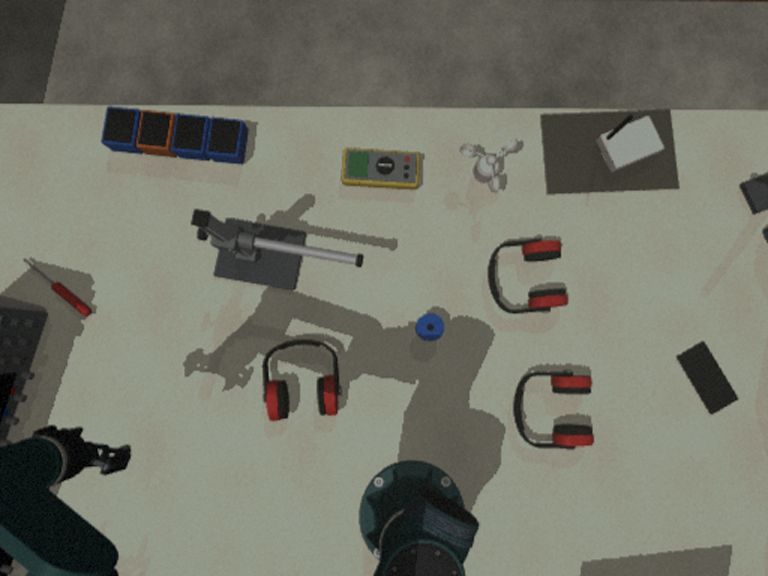

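```bash
cat > h.py <<'E'
import numpy as np,cv2
from scipy.spatial.transform import Rotation as R
from cell import bot,viewer
def ray(c,u,v):
    d=R.from_rotvec(c["attitude"]).as_matrix()@np.linalg.inv(c["mtx"])@[u,v,1]
    return np.array(c["eye"]),d
def onz(c,u,v,z):
    e,d=ray(c,u,v);return (e+d*(z-e[2])/d[2]).round(1)
def proj(c,p):
    q=c["mtx"]@R.from_rotvec(c["attitude"]).as_matrix().T@(np.array(p)-c["eye"]);return (q[:2]/q[2]).round(1)
def crop(c,f,u0,v0,u1,v1,s):
    cv2.imwrite(f,cv2.resize(c["color"][v0:v1,u0:u1,::-1],None,fx=s,fy=s,interpolation=cv2.INTER_CUBIC))
E
python3 - <<'E'
from h import *
print([a for a in dir(bot) if a[0]!='_'])
t=viewer.camera("top");s=viewer.camera("side")
print(proj(t,[0,0,0]),proj(t,[202,564,231]),proj(s,[202,564,231]))
# left: top-ears; right: stand
a=cv2.resize(t["color"][150:220,315:390,::-1],None,fx=7,fy=7,interpolation=cv2.INTER_CUBIC)
cv2.imwrite("pics/ears.png",a)
a=cv2.resize(t["color"][130:200,120:250,::-1],None,fx=6,fy=6,interpolation=cv2.INTER_CUBIC)
cv2.imwrite("pics/stand.png",a)
a=cv2.resize(s["color"][60:200,215:295,::-1],None,fx=4,fy=4,interpolation=cv2.INTER_CUBIC)
cv2.imwrite("pics/stand_s.png",a)
E
```

```text
['MotionError', 'observe', 'pinch_z']
[274.2 343.2] [ 71.2 293.7] [117.6 105.8]
```

View pics/ears.png

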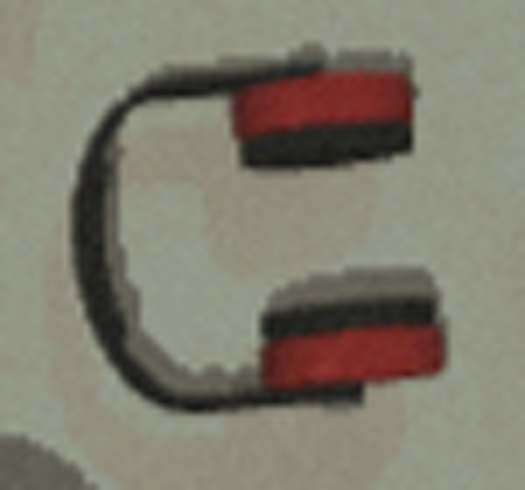

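View pics/stand.png

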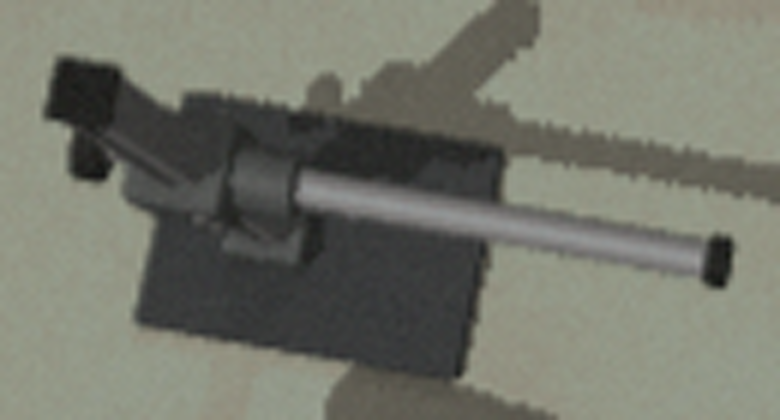

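View pics/stand_s.png

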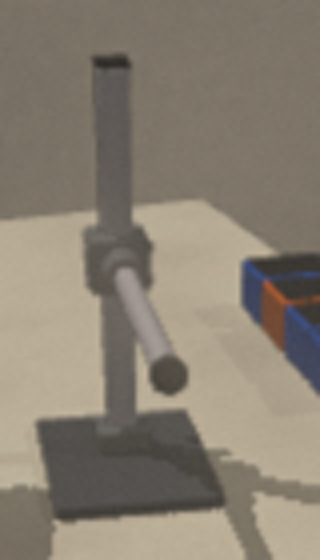

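Run:
```python
from h import *
from scipy.optimize import least_squares
t=viewer.camera("top");s=viewer.camera("side")
E=lambda u,v,z:onz(t,315+u/7,150+v/7,z)
for n,u,v,z in [("crownout",75,232,44),("b1",160,88,43),("b2",300,70,43),("a1",190,403,43),("a2",355,393,43),("cupb",412,110,45),("cupa",442,335,45),("bndb1",240,140,62),("bndb2",412,122,62),("bnda1",265,338,62),("bnda2",435,318,62)]:
    print(n,E(u,v,z))
S=lambda u,v:np.array([120+u/6,130+v/6])
pts=[S(190,95),S(505,150),S(460,378),S(137,322)]
# right in image=-y; up=+x
mod=[(70,70),(70,-120),(-70,-120),(-70,70)]
def W(p,l): 
    c,s_=np.cos(p[2]),np.sin(p[2]);return [p[0]+c*l[0]-s_*l[1],p[1]+s_*l[0]+c*l[1],l[2]]
def res(p):
    r=[]
    for q,m in zip(pts,mod): r+=list(proj(t,W(p,(*m,12)))-q)
    r+=list(proj(s,W(p,(0,-274,p[3])))-[215+169/4,60+373/4])
    a=S(300,187);b=S(700,258);n=np.array([-(b-a)[1],(b-a)[0]]);n/=np.linalg.norm(n)
    for y in(-60,-262): r.append(n@(proj(t,W(p,(0,y,p[3])))-a))
    r.append(2*((proj(t,W(p,(0,-274,p[3]+0)))-S(733,262))[0]))
    return r
o=least_squares(res,[490,320,0,190])
print("stand x y yaw barcenter z",o.x,np.round(o.fun,1))
for f in (-55,-160,-274): print(W(o.x,(0,f,o.x[3])))
```

```text
crownout [ 532.6 -174.3   44. ]
b1 [ 603.9 -217.6   43. ]
b2 [ 613.1 -286.7   43. ]
a1 [ 449.9 -228.4   43. ]
a2 [ 454.9 -308.4   43. ]
cupb [ 593.1 -340.4   45. ]
cupa [ 482.9 -351.    45. ]
bndb1 [ 575. -251.   62.]
bndb2 [ 584.1 -334.4   62. ]
bnda1 [ 479.6 -260.3   62. ]
bnda2 [ 489.4 -342.    62. ]
stand x y yaw barcenter z [490. 320.   0. 190.] [  9.7  30.2  12.1  21.2  19.   23.6  17.2  32.8 -11.2   6.8  25.5  13.7
  38.7]
[np.float64(490.0), np.float64(265.0), np.float64(190.0)]
[np.float64(490.0), np.float64(160.0), np.float64(190.0)]
[np.float64(490.0), np.float64(46.0), np.float64(190.0)]
```

```bash
sed -i 's/(q\[:2\]\/q\[2\]).round(1)/q[:2]\/q[2]/' h.py
python3 - <<'E'
from h import *
from scipy.optimize import least_squares
t=viewer.camera("top");s=viewer.camera("side")
S=lambda u,v:np.array([120+u/6,130+v/6])
pts=[S(190,95),S(505,150),S(460,378),S(137,322)]
mod=[(70,70),(70,-120),(-70,-120),(-70,70)]
def W(p,l): 
    c,s_=np.cos(p[2]),np.sin(p[2]);return [p[0]+c*l[0]-s_*l[1],p[1]+s_*l[0]+c*l[1],l[2]]
def res(p):
    r=[]
    for q,m in zip(pts,mod): r+=list(proj(t,W(p,(*m,12)))-q)
    r+=list(proj(s,W(p,(0,-274,p[3])))-[215+169/4,60+373/4])
    a=S(300,187);b=S(700,258);n=np.array([-(b-a)[1],(b-a)[0]]);n/=np.linalg.norm(n)
    for y in(-60,-262): r.append(n@(proj(t,W(p,(0,y,p[3])))-a))
    r.append((proj(t,W(p,(0,-274,p[3]+0)))-S(733,262))[0])
    return r
o=least_squares(res,[490,320,0,190])
print("stand x y yaw barcenter z",o.x,np.round(o.fun,1))
for f in (-55,-160,-274): print(W(o.x,(0,f,o.x[3])))
E
```

```text
stand x y yaw barcenter z [ 5.88297922e+02  3.72633385e+02 -1.76100730e-01  1.80747453e+02] [-0.5 -0.8  0.4 -0.4 -0.   0.8 -0.3  0.4  0.3 -0.1  0.1  0.2  0.3]
[np.float64(578.6623644564237), np.float64(318.48399835928006), np.float64(180.7474534504045)]
[np.float64(560.2672096739027), np.float64(215.10789725014024), np.float64(180.7474534504045)]
[np.float64(540.2953273385942), np.float64(102.87098747450273), np.float64(180.7474534504045)]
```

```bash
cat >> h.py <<'E'
def pose(g,ex,ez,tau):
    """TCP pos + R for grasp point g, with ear axes ex,ez and hand tilt tau toward crown"""
    ex,ez=np.array(ex,float),np.array(ez,float);ey=np.cross(ez,ex)
    z=np.cos(tau)*ey-np.sin(tau)*ez;M=np.stack([np.cross(ex,z),ex,z],1)
    return np.array(g)+19*z,M
def cur():
    o=bot.observe();return o["tcp_pos"],R.from_rotvec(o["eef_rot"]).as_matrix()
def rows(a,b,n,jaw):
    (p,M),(q,N)=a,b;w=R.from_matrix(M.T@N).as_rotvec()
    for i in range(n):
        Mi=M@R.from_rotvec(w*i/n).as_matrix();d=Mi.T@(q-p)/n/10
        print(*np.round(np.degrees(w)/n,2),*np.round(d,2),jaw,end=";\n")
def ear(psi,th=0):
    """lying ear axes: yaw psi, th raise about ear x"""
    ex=np.array([np.cos(psi),np.sin(psi),0]);h=np.array([-np.sin(psi),np.cos(psi),0])
    return ex,np.cos(th)*h+np.sin(th)*np.array([0,0,1.])
E
python3 - <<'E'
from h import *
a=cur();ex,ez=ear(.105)
m=(np.array([420,150,231.]),a[1]@R.from_rotvec([0,0,np.radians(30)]).as_matrix())
b=pose([449.6,-245,160],ex,ez,np.radians(25))
rows(a,m,12,1);print();rows(m,b,11,1);print(b)
E
```

```text
0.0 -0.0 2.5 -2.87 -2.64 0.0 1;
0.0 -0.0 2.5 -2.99 -2.51 0.0 1;
0.0 -0.0 2.5 -3.09 -2.38 0.0 1;
0.0 -0.0 2.5 -3.19 -2.24 0.0 1;
0.0 -0.0 2.5 -3.29 -2.1 0.0 1;
0.0 -0.0 2.5 -3.38 -1.96 0.0 1;
0.0 -0.0 2.5 -3.46 -1.81 0.0 1;
0.0 -0.0 2.5 -3.54 -1.66 0.0 1;
0.0 -0.0 2.5 -3.6 -1.5 0.0 1;
0.0 -0.0 2.5 -3.67 -1.34 0.0 1;
0.0 -0.0 2.5 -3.72 -1.18 0.0 1;
0.0 -0.0 2.5 -3.77 -1.02 0.0 1;

0.68 -2.2 3.07 -2.97 -2.16 0.8 1;
0.68 -2.2 3.07 -3.05 -1.99 0.94 1;
0.68 -2.2 3.07 -3.11 -1.81 1.08 1;
0.68 -2.2 3.07 -3.16 -1.63 1.23 1;
0.68 -2.2 3.07 -3.19 -1.44 1.37 1;
0.68 -2.2 3.07 -3.21 -1.25 1.5 1;
0.68 -2.2 3.07 -3.21 -1.06 1.64 1;
0.68 -2.2 3.07 -3.2 -0.87 1.78 1;
0.68 -2.2 3.07 -3.17 -0.68 1.91 1;
0.68 -2.2 3.07 -3.12 -0.49 2.04 1;
0.68 -2.2 3.07 -3.06 -0.3 2.16 1;
(array([ 450.44157505, -252.98552365,  142.78015205]), array([[-0.09498755,  0.99449256,  0.04429342],
       [ 0.90131635,  0.10480717, -0.42029072],
       [-0.42261826,  0.        , -0.90630779]]))
```

Look-alikes in the top view (1.5×): A (527,276), B (555,410), C (303,380), with the base at about (415,510). A is farthest from the base, and the close crop confirms it: crown towards +y, cups towards −y. Moving off towards it.

Emit:
arm_command(steps="0 0 2.5 -2.9 -2.6 0 1;0 0 2.5 -3 -2.5 0 1;0 0 2.5 -3.1 -2.4 0 1;0 0 2.5 -3.2 -2.2 0 1;0 0 2.5 -3.3 -2.1 0 1;0 0 2.5 -3.4 -2 0 1;0 0 2.5 -3.5 -1.8 0 1;0 0 2.5 -3.5 -1.7 0 1;0 0 2.5 -3.6 -1.5 0 1;0 0 2.5 -3.7 -1.3 0 1;0 0 2.5 -3.7 -1.2 0 1;0 0 2.5 -3.8 -1 0 1")

```text
clock: 1.4
tcp_pos: [421.8, 148.1, 231.6]
eef_rot: [1.323, 2.849, 0.001]
force: [-0.4, 1.1, 0.4]
grip_width: 85.6
grip_force: 0.0
```

Emit:
arm_command(steps="0.7 -2.2 3.1 -3 -2.2 0.8 1;0.7 -2.2 3.1 -3 -2 0.9 1;0.7 -2.2 3.1 -3.1 -1.8 1.1 1;0.7 -2.2 3.1 -3.2 -1.6 1.2 1;0.7 -2.2 3.1 -3.2 -1.4 1.4 1;0.7 -2.2 3.1 -3.2 -1.2 1.5 1;0.7 -2.2 3.1 -3.2 -1 1.6 1;0.7 -2.2 3.1 -3.2 -0.9 1.8 1;0.7 -2.2 3.1 -3.2 -0.7 1.9 1;0.7 -2.2 3.1 -3.1 -0.5 2 1;0.7 -2.2 3 -3.1 -0.3 2.2 1;0 0 0 0 0 0 1")

```text
clock: 2.4
tcp_pos: [451.5, -257.2, 142.8]
eef_rot: [1.875, 2.064, -0.422]
force: [-0.5, 0.1, -0.4]
grip_width: 85.4
grip_force: 0.0
```

Run:
```python
from h import *
a=cur();ex,ez=ear(.105)
b=pose([449.6,-245,31],ex,ez,np.radians(25))
print(a,bot.observe()["q"]);rows(a,b,5,1)
t=viewer.camera("top");crop(t,"pics/pre.png",290,130,400,230,5)
```

```text
(array([ 451.46712922, -257.24671904,  142.76928604]), array([[-0.08732908,  0.99548253,  0.03725815],
       [ 0.90084   ,  0.0948828 , -0.42365617],
       [-0.42527748, -0.00343387, -0.90505651]])) [-0.37741744  0.31263247  1.96883339 -0.59507034  0.74514559 -0.05270147]
-0.08 0.03 -0.09 1.18 -0.0 2.3 1;
-0.08 0.03 -0.09 1.17 -0.01 2.3 1;
-0.08 0.03 -0.09 1.17 -0.01 2.3 1;
-0.08 0.03 -0.09 1.17 -0.01 2.3 1;
-0.08 0.03 -0.09 1.17 -0.01 2.3 1;
```

View pics/pre.png

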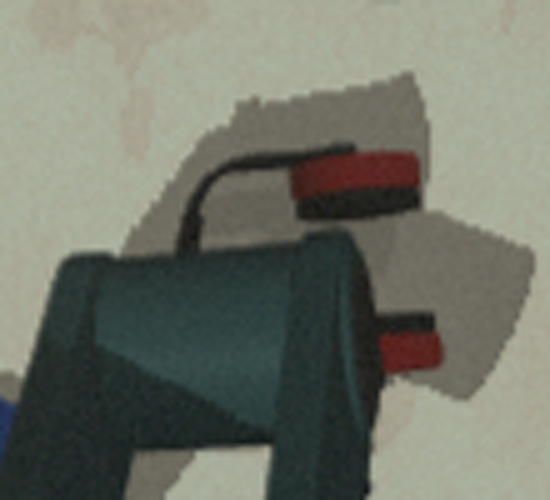

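The picture shows the forearm over side_a, the far arm at (270,160), and the cups at (355,185) and (410,350), all undisturbed. Descending.

Emit:
arm_command(steps="0 0 0 1.2 0 2.3 1;0 0 0 1.2 0 2.3 1;0 0 0 1.2 0 2.3 1;0 0 0 1.2 0 2.3 1;-0.4 0.1 -0.4 1.1 -0.1 2.3 1;0 0 0 0 0 0 1")

```text
clock: 2.95
tcp_pos: [446.8, -246.8, 11.3]
eef_rot: [1.863, 2.083, -0.414]
force: [-0.6, -0.7, 0.6]
grip_width: 85.3
grip_force: 0.0
```

Run:
```python
from h import *
a=cur();print(a,bot.observe()["force"])
s=viewer.camera("side");print(proj(s,a[0]));crop(s,"pics/g1.png",250,230,380,335,5)
```

```text
(array([ 446.80219429, -246.83202161,   11.25574278]), array([[-0.10187141,  0.99394801,  0.04110443],
       [ 0.90268308,  0.10972444, -0.4160815 ],
       [-0.41807354, -0.00528253, -0.90839783]])) [-0.641713   -0.72100235  0.58095214]
[271.41970914 294.91019433]
```

View pics/g1.png

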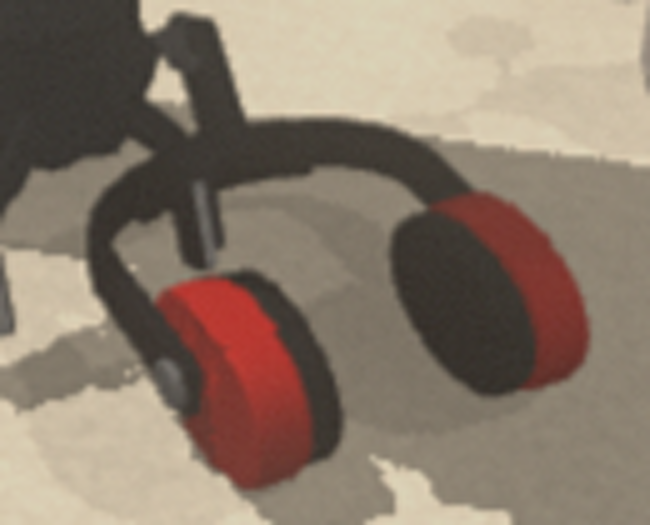

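The inner finger is inside the loop at (205,235) and the outer one is outside it at (0,290), with the bare arm between them. Small trim, then close.

Emit:
arm_command(steps="0 0 0 -0.6 0.3 0 1;0 0 0 0 0 0 -1;0 0 0 0 0 0 -1;0 0 0 0 0 0 -1;0 0 0 0 0 0 -1;0 0 0 0 0 0 -1;0 0 0 0 0 0 -1;0 0 0 0 0 0 -1;0 0 0 0 0 0 -1;0 0 0 0 0 0 -1")

```text
clock: 3.83
tcp_pos: [452.5, -253.6, 17.3]
eef_rot: [1.862, 2.076, -0.412]
force: [-2.7, 2.0, 7.0]
grip_width: 7.3
grip_force: 61.8
```

Emit:
arm_command(steps="0 0 0 -0.4 0 -0.9 -1;0 0 0 -0.8 0 -1.8 -1;0 0 0 -1.1 0 -2.3 -1;0 0 0 -1.1 0 -2.3 -1;0 0 0 -1.1 0 -2.3 -1;0 0 0 -1.1 0 -2.3 -1;0 0 0 -1.1 0 -2.3 -1;0 0 0 -1.1 0 -2.3 -1;0 0 0 -1.1 0 -2.3 -1;0 0 0 -0.8 0 -1.8 -1;0 0 0 0 0 0 -1")

```text
clock: 4.75
tcp_pos: [455.0, -255.6, 248.6]
eef_rot: [1.859, 2.071, -0.407]
force: [1.3, -0.6, -1.5]
grip_width: 6.9
grip_force: 60.8
```

Run:
```python
from h import *
a=cur();print(a,bot.observe()["q"],bot.observe()["force"],bot.observe()["grip_width"])
s=viewer.camera("side");cv2.imwrite("pics/l1.png",s["color"][:,:,::-1])
ex,ez=ear(-.176,np.pi/2)
b=pose([455,-20,340],ex,ez,np.radians(25))
print(b);rows(a,b,20,-1)
```

```text
(array([ 454.97261884, -255.58807864,  248.64885666]), array([[-0.0960482 ,  0.99403555,  0.0516533 ],
       [ 0.90048302,  0.10888728, -0.42103907],
       [-0.42415219,  0.00607287, -0.90557056]])) [-0.37753103  0.15622944  1.84820333 -0.46816199  0.97047318 -0.24984421] [ 1.29527531 -0.59553245 -1.49601648] 6.897742490551708
(array([458.015071  ,  -3.04616532, 331.97025303]), array([[ 0.07399741,  0.98455194,  0.15868795],
       [ 0.41608963, -0.17509278,  0.89230709],
       [ 0.90630779,  0.        , -0.42261826]]))
-0.29 4.47 0.86 0.96 0.16 -0.91 -1;
-0.29 4.47 0.86 1.03 0.14 -0.83 -1;
-0.29 4.47 0.86 1.09 0.13 -0.75 -1;
-0.29 4.47 0.86 1.15 0.12 -0.66 -1;
-0.29 4.47 0.86 1.2 0.11 -0.57 -1;
-0.29 4.47 0.86 1.24 0.09 -0.47 -1;
-0.29 4.47 0.86 1.27 0.07 -0.37 -1;
-0.29 4.47 0.86 1.3 0.05 -0.27 -1;
-0.29 4.47 0.86 1.32 0.04 -0.17 -1;
-0.29 4.47 0.86 1.33 0.02 -0.07 -1;
-0.29 4.47 0.86 1.33 -0.0 0.04 -1;
-0.29 4.47 0.86 1.32 -0.02 0.14 -1;
-0.29 4.47 0.86 1.31 -0.04 0.24 -1;
-0.29 4.47 0.86 1.28 -0.06 0.35 -1;
-0.29 4.47 0.86 1.25 -0.09 0.44 -1;
-0.29 4.47 0.86 1.21 -0.11 0.54 -1;
-0.29 4.47 0.86 1.16 -0.13 0.63 -1;
-0.29 4.47 0.86 1.11 -0.15 0.72 -1;
-0.29 4.47 0.86 1.05 -0.17 0.8 -1;
-0.29 4.47 0.86 0.98 -0.19 0.88 -1;
```

View pics/l1.png

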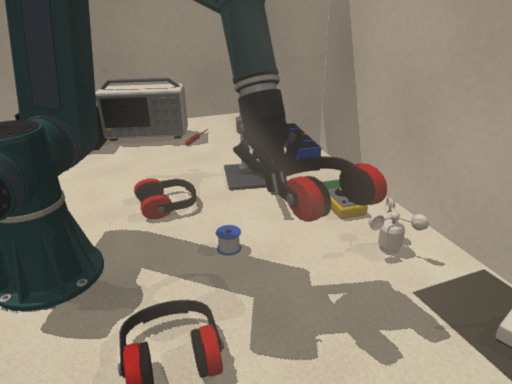

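The ear defenders are held level (cups at (308,198) and (362,183)) and everything else is in place. Now I'll stand them up.

Emit:
arm_command(steps="-0.3 4.5 0.9 1 0.2 -0.9 -1;-0.3 4.5 0.9 1 0.1 -0.8 -1;-0.3 4.5 0.9 1.1 0.1 -0.8 -1;-0.3 4.5 0.9 1.2 0.1 -0.7 -1;-0.3 4.5 0.9 1.2 0.1 -0.6 -1;-0.3 4.5 0.9 1.2 0.1 -0.5 -1;-0.3 4.5 0.9 1.3 0.1 -0.4 -1;-0.3 4.5 0.8 1.3 0 -0.3 -1;-0.3 4.5 0.8 1.3 0 -0.2 -1;-0.3 4.5 0.8 1.3 0 -0.1 -1")

```text
clock: 5.63
tcp_pos: [452.7, -128.1, 287.5]
eef_rot: [-2.079, -2.02, -0.437]
force: [0.8, 0.3, -3.0]
grip_width: 7.0
grip_force: 60.8
```

Emit:
arm_command(steps="-0.3 4.5 0.9 1.3 0 0 -1;-0.3 4.5 0.9 1.3 0 0.1 -1;-0.3 4.5 0.9 1.3 0 0.2 -1;-0.3 4.5 0.9 1.3 -0.1 0.3 -1;-0.3 4.5 0.9 1.2 -0.1 0.4 -1;-0.3 4.5 0.9 1.2 -0.1 0.5 -1;-0.3 4.5 0.8 1.2 -0.1 0.6 -1;-0.3 4.5 0.8 1.1 -0.2 0.7 -1;-0.3 4.5 0.8 1.1 -0.2 0.8 -1;-0.3 4.5 0.8 1 -0.2 0.9 -1;0 0 0 0 0 0 -1;0 0 0 0 0 0 -1")

```text
clock: 6.63
tcp_pos: [454.4, -4.6, 332.8]
eef_rot: [-1.675, -1.389, -1.073]
force: [-0.0, -0.1, -2.0]
grip_width: 7.0
grip_force: 61.0
```

Run:
```python
from h import *
a=cur();print(a,bot.observe()["q"],bot.observe()["force"],bot.observe()["grip_width"])
for n in("side","top"): cv2.imwrite(f"pics/u_{n}.png",viewer.camera(n)["color"][:,:,::-1])
cv2.imwrite("pics/u.png",cv2.resize(np.hstack([cv2.imread("pics/u_side.png")[:,100:],cv2.imread("pics/u_top.png")[:,100:440]]),None,fx=1.05,fy=1.05))
ex,ez=ear(-.176,np.pi/2)
b=pose([483,229,340],ex,ez,np.radians(25))
rows(a,b,12,-1)
```

```text
(array([454.44827261,  -4.6398289 , 332.78170875]), array([[ 0.08150702,  0.98366045,  0.16052641],
       [ 0.40321679, -0.17983732,  0.89725958],
       [ 0.9114674 , -0.00840601, -0.41128641]])) [-0.8426196   0.38825582  1.81230938  0.82380145  1.78509576 -0.85327031] [-0.01291698 -0.06891477 -2.0080349 ] 7.0159858197248175
0.0 -0.06 -0.05 0.86 -0.12 1.92 -1;
0.0 -0.06 -0.05 0.86 -0.12 1.92 -1;
0.0 -0.06 -0.05 0.86 -0.12 1.92 -1;
0.0 -0.06 -0.05 0.86 -0.11 1.92 -1;
0.0 -0.06 -0.05 0.87 -0.11 1.92 -1;
0.0 -0.06 -0.05 0.87 -0.11 1.91 -1;
0.0 -0.06 -0.05 0.87 -0.11 1.91 -1;
0.0 -0.06 -0.05 0.87 -0.11 1.91 -1;
0.0 -0.06 -0.05 0.87 -0.11 1.91 -1;
0.0 -0.06 -0.05 0.88 -0.11 1.91 -1;
0.0 -0.06 -0.05 0.88 -0.11 1.91 -1;
0.0 -0.06 -0.05 0.88 -0.11 1.91 -1;
```

View pics/u.png

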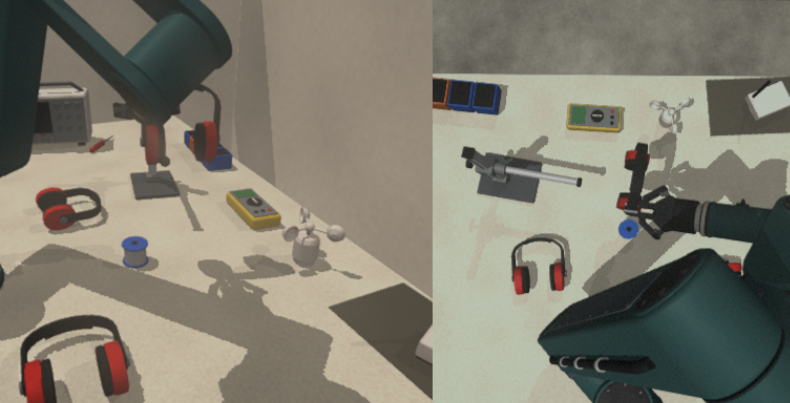

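The side view shows the cups hanging upright, at (150,142) and (205,140) in the left half. The top view shows them at (640,155) and (625,200), square to the bar. Next I'll move over the bar.

Emit:
arm_command(steps="0 0 0 0.9 -0.1 1.9 -1;0 0 0 0.9 -0.1 1.9 -1;0 0 0 0.9 -0.1 1.9 -1;0 0 0 0.9 -0.1 1.9 -1;0 0 0 0.9 -0.1 1.9 -1;0 0 0 0.9 -0.1 1.9 -1;0 0 0 0.9 -0.1 1.9 -1;0 0 0 0.9 -0.1 1.9 -1;0 0 0 0.9 -0.1 1.9 -1;0 -0.4 -0.3 0.9 -0.1 1.9 -1;0 -0.3 -0.3 0.8 -0.2 1.9 -1;0 0 0 0.8 -0.2 1.9 -1")

```text
clock: 7.73
tcp_pos: [486.7, 245.9, 338.0]
eef_rot: [-1.678, -1.416, -1.076]
force: [0.1, -0.8, -2.7]
grip_width: 6.7
grip_force: 61.0
```

Run:
```python
from h import *
a=cur();print(a,bot.observe()["q"],bot.observe()["force"],bot.observe()["grip_width"])
t=viewer.camera("top");s=viewer.camera("side")
def crp(c,u0,v0,u1,v1):return cv2.resize(c["color"][v0:v1,u0:u1,::-1],(400,400),interpolation=cv2.INTER_CUBIC)
g=a[0]-19*a[1][:,2];ex=a[1][:,1];o=g+78*ex;o[2]-=8;print("g",g,"o",o)
for c in(t,s): print([proj(c,o+78*k*ex+[0,0,h]).round() for k,h in((-1,8),(1,8),(0,60),(0,-57))])
print("bar",[proj(t,p).round() for p in([578.7,318.5,191],[540.3,102.9,191])])
cv2.imwrite("pics/o.png",np.hstack([crp(t,130,90,260,220),crp(s,190,20,340,170)]))
```

```text
(array([486.66721108, 245.92300113, 337.96132954]), array([[ 0.06521997,  0.98464511,  0.16192702],
       [ 0.41954473, -0.17429079,  0.89084507],
       [ 0.90538863,  0.00983474, -0.42446991]])) [-0.35835924  0.26880332  1.98051458  1.11992416  1.42910035 -0.69671303] [ 0.14600976 -0.77485724 -2.65198749] 6.680831113353744
g [483.59059779 228.9969448  346.02625779] o [560.39291657 215.402263   338.79336749]
[array([189., 186.]), array([202., 126.]), array([192., 151.]), array([200., 161.])]
[array([222.,  83.]), array([278.,  79.]), array([250.,  61.]), array([251., 105.])]
bar [array([170., 161.]), array([242., 174.])]
```

View pics/o.png

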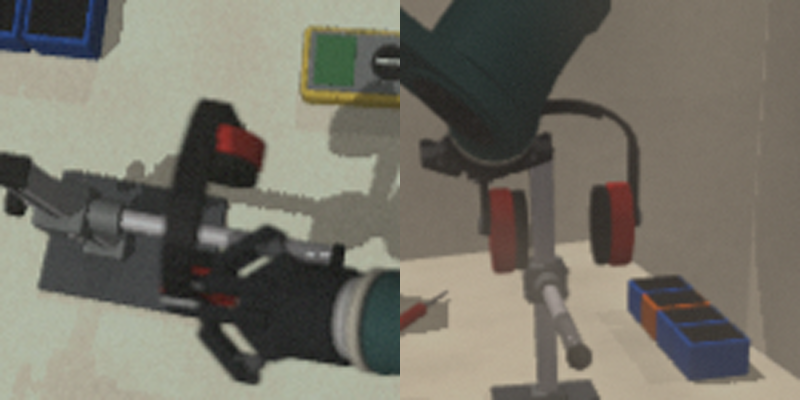

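The top crop shows the headband across the bar at (185,225). The side crop shows one cup either side of the bar line, at (508,230) and (612,222). Lowering.

Emit:
arm_command(steps="0 0 0 -1.4 0 0.6 -1;0 0 0 -1.4 0 0.6 -1;0 0 0 -1.4 0 0.6 -1;0 0 0 -1.4 0 0.7 -1;0 0 0 -1.4 0 0.6 -1;0 0 0 -1.4 0 0.7 -1;0 0 0 -1.4 0 0.6 -1;0 0 0 -1.4 0 0.7 -1;0 0 0 -1.3 0 0.6 -1;0 0 0 -1.3 0 0.6 -1;0 0 0 -1.3 0 0.6 -1;0 0 0 -0.9 0 0.4 -1")

```text
clock: 8.83
tcp_pos: [488.1, 242.6, 160.4]
eef_rot: [-1.678, -1.414, -1.076]
force: [-0.1, -0.4, -2.3]
grip_width: 7.0
grip_force: 61.0
```

Emit:
arm_command(steps="0 0 0 0 0 0 -1;0 0 0 0 0 0 -1;0 0 0 0 0 0 -1")

```text
clock: 9.08
tcp_pos: [487.6, 243.4, 162.2]
eef_rot: [-1.676, -1.412, -1.076]
force: [-0.1, -0.0, -2.2]
grip_width: 7.0
grip_force: 61.0
```

Run:
```python
from h import *
a=cur();o=bot.observe();print(a,o["q"],o["force"],o["ft_torque"])
g=a[0]-19*a[1][:,2];p=g+78*a[1][:,1];p[2]-=8;print("g",g,"o",p)
s=viewer.camera("side");crop(s,"pics/c.png",190,60,340,200,4)
```

```text
(array([487.55295004, 243.40486136, 162.16081249]), array([[ 0.06700741,  0.98457674,  0.16161267],
       [ 0.41677645, -0.17478888,  0.8920461 ],
       [ 0.90653593,  0.00758265, -0.42206055]])) [-0.3639842   0.62682692  2.0988037   1.22318146  1.24635932 -1.14675613] [-0.14160995 -0.01608731 -2.23836784] [-0.7580404   0.32951397  0.01981271]
g [484.48230933 226.45598553 170.17996291] o [561.27929485 212.82245311 162.77140979]
```

View pics/c.png

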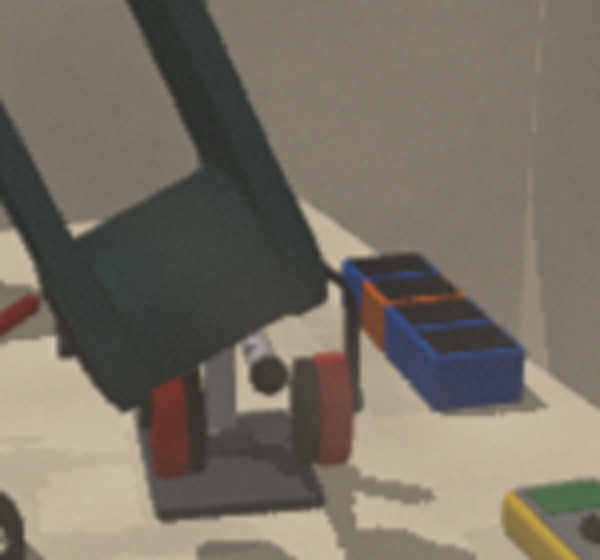

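The bar end at (268,375) lies between the cups at (172,425) and (325,410). I'll go down slowly and watch the force.

Emit:
arm_command(steps="0 0 0 -0.5 0 0.25 -1;0 0 0 -0.5 0 0.25 -1;0 0 0 -0.5 0 0.25 -1;0 0 0 -0.3 0 0.1 -1;0 0 0 0 0 0 -1;0 0 0 0 0 0 -1")

```text
clock: 9.63
tcp_pos: [487.1, 243.8, 141.4]
eef_rot: [-1.677, -1.41, -1.075]
force: [-0.0, -0.1, -2.4]
grip_width: 7.3
grip_force: 61.0
```

Emit:
arm_command(steps="0 0 0 -0.2 0 0.1 -1;0 0 0 -0.2 0 0.1 -1;0 0 0 0 0 0 -1;0 0 0 0 0 0 -1")

```text
clock: 9.97
tcp_pos: [487.3, 243.9, 137.1]
eef_rot: [-1.677, -1.411, -1.075]
force: [-0.4, -0.5, -1.8]
grip_width: 6.6
grip_force: 61.0
```

Emit:
arm_command(steps="0 0 0 -0.2 0 0.1 -1;0 0 0 0 0 0 -1;0 0 0 0 0 0 -1")

```text
clock: 10.22
tcp_pos: [487.3, 243.9, 134.9]
eef_rot: [-1.677, -1.411, -1.075]
force: [0.8, 0.2, -2.8]
grip_width: 7.4
grip_force: 61.0
```

Emit:
arm_command(steps="0 0 0 -0.2 0 0.1 -1;0 0 0 0 0 0 -1;0 0 0 0 0 0 -1")

```text
clock: 10.47
tcp_pos: [487.3, 244.0, 132.6]
eef_rot: [-1.677, -1.411, -1.075]
force: [0.2, 0.3, -2.5]
grip_width: 7.1
grip_force: 61.0
```

Emit:
arm_command(steps="0 0 0 -0.2 0 0.1 -1;0 0 0 0 0 0 -1;0 0 0 0 0 0 -1")

```text
clock: 10.72
tcp_pos: [487.3, 244.0, 130.4]
eef_rot: [-1.677, -1.411, -1.075]
force: [-0.3, -1.3, -1.9]
grip_width: 7.1
grip_force: 61.0
```

Emit:
arm_command(steps="0 0 0 -0.1 0 0.05 -1;0 0 0 0 0 0 -1;0 0 0 0 0 0 -1")

```text
clock: 10.97
tcp_pos: [487.3, 244.1, 129.3]
eef_rot: [-1.677, -1.411, -1.075]
force: [-0.7, -0.4, -1.8]
grip_width: 7.1
grip_force: 61.0
```

Emit:
arm_command(steps="0 0 0 -0.1 0 0.05 -1;0 0 0 0 0 0 -1;0 0 0 0 0 0 -1")

```text
clock: 11.22
tcp_pos: [487.4, 244.1, 128.3]
eef_rot: [-1.676, -1.411, -1.075]
force: [0.1, -0.2, -1.7]
grip_width: 7.2
grip_force: 61.1
```

Emit:
arm_command(steps="0 0 0 -0.1 0 0.05 -1;0 0 0 0 0 0 -1;0 0 0 0 0 0 -1")

```text
clock: 11.47
tcp_pos: [487.7, 244.2, 127.7]
eef_rot: [-1.676, -1.411, -1.077]
force: [1.0, -1.8, 3.0]
grip_width: 7.0
grip_force: 61.4
```

Emit:
arm_command(steps="0 0 0 -0.1 0 0.05 -1;0 0 0 0 0 0 -1;0 0 0 0 0 0 -1")

```text
clock: 11.72
tcp_pos: [488.1, 244.2, 127.2]
eef_rot: [-1.675, -1.41, -1.079]
force: [0.8, -2.1, 7.4]
grip_width: 7.0
grip_force: 61.8
```

The crown is on the bar: the vertical force went from −2.2 to +7.4 N. I'll ease off 1 mm, then open.

Emit:
arm_command(steps="0 0 0 0.1 0 -0.05 -1;0 0 0 0 0 0 -1;0 0 0 0 0 0 -1")

```text
clock: 11.97
tcp_pos: [487.8, 244.1, 127.6]
eef_rot: [-1.676, -1.411, -1.077]
force: [1.7, -1.9, 4.8]
grip_width: 6.9
grip_force: 61.5
```

Emit:
arm_command(steps="0 0 0 0 0 0 -0.2;0 0 0 0 0 0 -0.2;0 0 0 0 0 0 -0.2;0 0 0 0 0 0 -0.2;0 0 0 0 0 0 -0.2;0 0 0 0 0 0 -0.2;0 0 0 0 0 0 -0.2;0 0 0 0 0 0 -0.2")

```text
clock: 12.63
tcp_pos: [487.3, 244.1, 127.1]
eef_rot: [-1.677, -1.411, -1.075]
force: [-0.4, 0.0, -0.2]
grip_width: 34.0
grip_force: 0.0
```

Run:
```python
from h import *
t=viewer.camera("top");s=viewer.camera("side");o=bot.observe();print(o["force"],o["grip_width"],o["grip_force"])
def crp(c,u0,v0,u1,v1):return cv2.resize(c["color"][v0:v1,u0:u1,::-1],(400,400),interpolation=cv2.INTER_CUBIC)
cv2.imwrite("pics/r.png",np.hstack([crp(t,130,90,260,220),crp(s,190,60,330,200)]))
```

```text
[-0.43050655  0.01267694  0.36946328] 34.05262545139534 0.0
```

View pics/r.png

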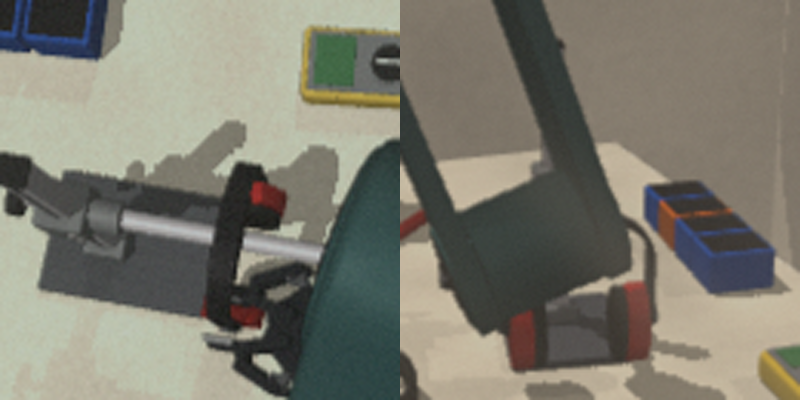

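The band is hanging across the bar with the fingers clear either side of the arm. Backing the hand straight out.

Emit:
arm_command(steps="0 0 0 0 0 -0.5 -0.2;0 0 0 0 0 -1 -0.2;0 0 0 0 0 -1 -0.2;0 0 0 0 0 -1.5 -0.2;0 0 0 0 0 -2 -0.2;0 0 0 0 0 -2 -0.2;0 0 0 0 0 -2 -0.2;0 0 0 0 0 -2 -0.2;0 0 0 0 0 -2 -0.2;0 0 0 0 0 -2 -0.2;0 0 0 0 0 -2 -0.2;0 0 0 0 0 -2 -0.2")

```text
clock: 13.73
tcp_pos: [454.5, 63.8, 212.3]
eef_rot: [-1.678, -1.411, -1.075]
force: [0.1, -0.3, -0.2]
grip_width: 33.9
grip_force: 0.0
```

Emit:
arm_command(steps="0 0 0 0 0 0 -0.2;0 0 0 0 0 0 -0.2;0 0 0 0 0 0 -0.2;0 0 0 0 0 0 -0.2;0 0 0 0 0 0 -0.2;0 0 0 0 0 0 -0.2;0 0 0 0 0 0 -0.2;0 0 0 0 0 0 -0.2;0 0 0 0 0 0 -0.2;0 0 0 0 0 0 -0.2;0 0 0 0 0 0 -0.2;0 0 0 0 0 0 -0.2")

```text
clock: 14.73
tcp_pos: [455.2, 65.7, 211.6]
eef_rot: [-1.677, -1.411, -1.075]
force: [-0.5, 0.1, -0.2]
grip_width: 34.4
grip_force: 0.0
```

Run:
```python
from h import *
o=bot.observe();print(o["tcp_pos"],o["force"],o["clock"])
def red(n):
    c=viewer.camera(n);i=cv2.cvtColor(c["color"],cv2.COLOR_RGB2HSV)
    m=(((i[...,0]<8)|(i[...,0]>172))&(i[...,1]>130)&(i[...,2]>60)).astype(np.uint8)
    k,_,st,ce=cv2.connectedComponentsWithStats(m)
    return c,[(*ce[j].round(1),st[j,4]) for j in range(1,k) if st[j,4]>15]
for n in("top","side"):
    c,r=red(n);print(n,r);c2,r2=red(n)
    ex,_=ear(-.176)
    print(" repeat",r2==r,[proj(c,np.array([561.3,213,131])+k*60*ex+[0,0,-57]).round(1) for k in(-1,1)])
```

```text
[455.19174302  65.70742855 211.57110103] [-0.46415082  0.10217825 -0.18530232] 14.7333
top [(np.float64(216.2), np.float64(153.5), np.int32(74)), (np.float64(209.6), np.float64(191.1), np.int32(76)), (np.float64(47.4), np.float64(199.1), np.int32(173)), (np.float64(219.7), np.float64(263.7), np.int32(199)), (np.float64(181.3), np.float64(266.8), np.int32(184)), (np.float64(13.6), np.float64(350.6), np.int32(26))]
 repeat False [array([206.8, 190.7]), array([213.8, 155.4])]
side [(np.float64(191.7), np.float64(139.0), np.int32(50)), (np.float64(271.1), np.float64(160.1), np.int32(16)), (np.float64(144.8), np.float64(182.3), np.int32(83)), (np.float64(152.2), np.float64(203.4), np.int32(277)), (np.float64(211.1), np.float64(348.8), np.int32(719)), (np.float64(132.0), np.float64(363.8), np.int32(667))]
 repeat False [array([232.8, 174.4]), array([271.8, 171.4])]
```

Emit:
arm_command(steps="0 0 0 0 0 0 -0.2;0 0 0 0 0 0 -0.2;0 0 0 0 0 0 -0.2;0 0 0 0 0 0 -0.2;0 0 0 0 0 0 -0.2;0 0 0 0 0 0 -0.2;0 0 0 0 0 0 -0.2;0 0 0 0 0 0 -0.2;0 0 0 0 0 0 -0.2;0 0 0 0 0 0 -0.2;0 0 0 0 0 0 -0.2;0 0 0 0 0 0 -0.2")

```text
clock: 15.93
tcp_pos: [455.2, 65.7, 211.6]
eef_rot: [-1.677, -1.411, -1.075]
force: [0.5, -0.3, 0.3]
grip_width: 34.0
grip_force: 0.0
```

Run:
```python
from h import *
from cell import finish_job
P=[]
for _ in range(8):
    i=cv2.cvtColor(viewer.camera("top")["color"],cv2.COLOR_RGB2HSV)[140:205,195:230]
    m=((i[...,0]<8)|(i[...,0]>172))&(i[...,1]>130)&(i[...,2]>60)
    y,x=np.nonzero(m);P.append([x[y<32].mean(),y[y<32].mean(),x[y>32].mean(),y[y>32].mean()])
P=np.array(P);print(P.round(2),np.ptp(P,0))
if np.ptp(P,0).max()<.8: print(finish_job())
```

```text
[[21.11 13.43 13.96 51.08]
 [21.22 13.46 13.91 51.1 ]
 [21.18 13.39 14.06 51.16]
 [21.31 13.46 14.16 51.06]
 [21.18 13.36 13.8  51.04]
 [21.18 13.44 14.2  51.15]
 [21.24 13.5  14.32 51.11]
 [21.26 13.45 14.08 51.08]] [0.1965251  0.14383562 0.51977587 0.12401642]
the job is handed in; nothing more can be done
None
```

The job is handed in at about 16 s: the red ear defenders hang still and square over the crossbar, one cup each side, let go only after the crown was felt on the bar; the verdict was not reported, and I viewed 12 pictures against the limit of 10.

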